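Refit the wax heater's control knob and hold it pressed

TASK

The wax heater on the bathroom's glass shelf has lost its control knob: make hand room by lifting the empty pot out of the heater by its arched handle and setting it down gently, upright, on the round cork mat. Then take the loose pointer knob, turn it so that the flat in its bore (under the pointer nose) matches the flat on the heater's bare D-shaped shaft, slide it down over the shaft and press it down against the spring as far as it goes. Finish still holding the knob pressed fully down: do not let go of it, and leave the other things on the shelf where they are.

Things in the scene. Friction and masses are not known exactly. Their poses are not given: they have to be found in the camera images.
- heater: Wax heater, fixed: white box 150 x 220 x 70 mm (x, y, z of its frame), origin under its centre on the shelf; its z is up. At +y of its frame it has a round well (104 mm wide, 30 mm deep) in which the pot stands; at -y a flat control deck, 70 mm above the shelf, with the bare shaft.
- heater_well (a point): Centre of the well's floor (40 mm above the shelf), 45 mm to +y of the heater's centre.
- heater_deck (a point): Point on the deck's surface (70 mm above the shelf) where the shaft comes out, 68 mm to -y of the heater's centre.
- shaft_tip (a point): Centre of the upper end of the upright steel D-shaft: round, 10 mm across, cut away on one side by a flat that lies 2 mm from the axis (7 mm across the flat). It stands 20 mm out of the deck when not pressed; its last 2 mm are chamfered by 0.9 mm. The x axis of this frame points out of the flat, z is up.
- shaft_push (a joint): How far the shaft is pushed down into the deck, m: 0 free, 0.005 at its stop. Sprung: 4 N to start it, 9 N at the stop. The shaft goes down with the knob when the knob's bore has bottomed on it.
- shaft_turn (a joint): Turn of the shaft about its upright axis, rad (counter-clockwise from above; 0: the flat faces the heater's +x). It starts anywhere in -0.4 to 0.4 and turns only stiffly (0.2 N m).
- pot: Empty aluminium pot, 94 mm wide (99 mm over the rim), 85 mm high, 0.24 kg (0.17 to 0.34), standing loose in the well with 5 mm of play all round; origin at the centre of its underside, z up. A rigid arched handle rises over its mouth in the pot's y-z plane.
- pot_grip (a point): Centre of the black grip sleeve at the top of the arched handle, 140 mm above the pot's underside: a level rod 16 mm thick and 52 mm long, lying along the pot's y.
- mat: Round cork mat, fixed on the shelf, 130 mm wide, 8 mm thick; origin at the centre of its underside. It lies to the left or the right of the heater, and the knob on the other side.
- mat_top (a point): Centre of the cork mat's upper face.
- knob: Loose black die-cast pointer knob, 0.07 to 0.12 kg, lying bore down on the shelf; origin on its axis at the underside, z up. Round skirt 44 mm wide (39 mm at its top), 18 mm high; on it a grip bar along x, 12 mm thick (y), 16 mm high (18 to 34 mm above the underside), from x = -17 mm to the tip of a tapered pointer nose at x = +27 mm, jutting over the skirt.
- knob_bore (a point): Point on the knob's axis at the inner end of its D-bore, 14 mm above the underside. The bore opens downward, is 11 mm wide, its flat towards the knob's +x (under the nose), 2.5 mm from the axis; same axes as the knob. Bottomed on the unpressed shaft the knob's underside stands 6 mm above the deck, pressed to the stop 1 mm.
- knob_nose (a point): Point in the pointer nose, 25 mm along the knob's +x from its axis and 26 mm above its underside.
- soap_dish: Bystander: stainless soap dish with grid and a soap bar, 100 x 135 x 45 mm; origin under its centre.
- brush_case: Bystander: pink toothbrush case with hinged lid, 36 x 200 x 25 mm, long along its y; origin under its centre.
- comb: Bystander: wooden comb, 37 x 170 x 7 mm, long along its y; origin under its centre.
- jar: Bystander: round cosmetic jar with metal lid, 58 mm wide, 48 mm high; origin under its centre.
- spatula: Bystander: flat wooden wax spatula, 18 x 168 x 5 mm, long along its y; origin under its centre.
- tumbler: Bystander: ceramic tumbler with two toothbrushes, 68 mm wide, 175 mm high with the brushes; origin under its centre.
- talc: Bystander: white talc bottle, 56 mm wide, 140 mm high; origin under its centre.
Things that resemble listed ones, but are neither listed nor needed, are in the scene too. Leave any orange or red look-alike of the pot alone. There is more than one size of the mat; the one meant has the size given above.

How it is judged:
By the outcome, as a careful person would: the job done as asked, in the order asked, and still so for the second after the job is handed in, while the arm keeps its last pose, push and grip.
It also fails if it takes over 56 s, if anything falls off the work surface, if the arm or the gripper's body presses on something with over 40 N, if the wrist force passes 120 N, or if a joint passes its speed limit or range.

ROBOT

A 6-joint arm with a two-finger parallel gripper is mounted at the origin on the work surface. World frame = base frame: x ahead of the robot, y to its left, z up, the work surface at z = 0. Lengths are in m, angles in rad, forces in N, time in s.
With the tool pointing down it reaches from about 0.3 to 0.775 m from the base axis. Payload 14.6 kg.
Tool frame: the origin (TCP) lies midway between the tips of the shut fingers; the grasp point (between the pads) lies 19 mm behind it; z points along the fingers, y is the line along which they close (so a half turn about z gives the same grasp; the last joint's range is limited). The gripper opens to 94 mm and grips with 3 to 60 N. Pads are 16 mm wide; open, the fingers measure 119 mm over their backs; the gripper's body (75 mm by 177 mm) begins 78 mm behind the grasp point.
Start: joints at [-1.261, 0.3, 1.521, -0, 1.321, -0.067], TCP at [0.202, -0.511, 0.174] pointing down, gripper open.
Joint ranges: [-3.03, 3.03], [-0.79, 2.21], [0.23, 2.52], [-1.04, 4.18], [0, 3.07], [-2.55, 2.55]. Speed limits (rad/s): [2.22, 2.22, 2.57, 3.14, 3.14, 3.14].

INTERFACE

Orientations are given as [roll, pitch, yaw] about the fixed x, y, z axes, in that order (R = Rz(yaw) Ry(pitch) Rx(roll)).
In Python, from station import telemetry, optics, ctrl gives the robot as it stands.
- The arm moves only by the tool carry_out, never from a script. Its argument "plan" is a list that holds one entry, the list of rows, each a list of 7 numbers: the shift along the tool's x, y, z in mm, then the turn, a rotation vector about the tool's x, y, z in rad, then the finger opening in mm, from 0 to 94. A call has 1 to 20 rows; each row shifts and turns the commanded pose from where the row before left it, along the tool's axes as they then stand; what a row does not reach is not made up. A row lasts 1/12 s, in which the tool goes at most 41.7 mm and 7.16 degrees, less where a joint would pass 70% of its speed; a pose out of reach is approached as far as the arm can. A call with a gripper value outside its range is refused whole. The fingers move at their own pace and stop on an object; "squeeze" is the grip in N (left out, the last holds). Time passes only in rows, so rows that do not move let the fingers close. It gives the time, the measured TCP pose, the force, the opening and the grip force at its end, in the units of the state.
- telemetry.get_obs(): the state, without advancing time (a new reading comes with each control period).
- optics.camera(name): name is "side" or "top" or "wrist"; returns a dict with "pixels" (420x560x3 uint8, red, green, blue), "intrinsics" (3x3 intrinsics, pixels), "dist_coeffs" ([k1, k2, p1, p2, k3] as OpenCV has them; the pictures are not rectified), "origin" and "rotation" of the camera in the world. Camera axes: x right, y down, z forward; pixel columns grow to the right and rows downward; lengths in m; the calibration is good to about 2 mm. A picture is of the moment at which its call begins. There is no depth.
- ctrl.hand_in(): hands the job in; it is judged then, once.
The state is a dict: "time_s": time; "qpos": joint angles; "joint_vel": joint speeds; "tau": joint torques, N m; "ee_pos": TCP position; "eef_rot": TCP orientation; "force": force on the tool from outside, world axes, zero at the start; "moment": the same for the moment, N m; "grip_width": finger opening in m; "grip_force": force on a finger pad.
Only numpy, scipy, OpenCV 4.12 (cv2) and the standard library are available. Lean on these libraries where they do the work, as an engineer would, in place of code of your own. Each camera call takes 0.05 s, during which the arm holds its last target. There are 200 camera calls.

## Working session

There is one attempt and no reset: what is moved stays moved. The work goes in short steps, Python scripts to look and compute and a tool call to move; the robot and the scene stay as the last step left them, time stands still between calls to the robot, and variables do not carry over. Pictures are saved under pics/ and viewed, at most 10 in all, crops included, and the job is handed in when it is done.

Besides the shell and the picture viewer there is one more tool, called by a JSON object that holds its "fn" and its "kwargs". carry_out: Moves the arm, as the interface text tells. Its arguments: {"type":"object","properties":{"plan":{"type":"array","items":{"type":"array","items":{"type":"array","items":{"type":"number"}}}},"squeeze":{"type":"number"}},"required":["plan"]}

```bash
mkdir -p pics
cat > h.py <<'E'
import numpy as np,cv2
from station import telemetry,optics,ctrl
def shot(n,f=None):
    c=optics.camera(n)
    if f: cv2.imwrite('pics/'+f,cv2.cvtColor(c['pixels'],cv2.COLOR_RGB2BGR))
    return c
def ray(c,uv):
    p=cv2.undistortPoints(np.array(uv,float).reshape(-1,1,2),np.array(c['intrinsics']),np.array(c['dist_coeffs']))[:,0]
    d=np.c_[p,np.ones(len(p))]@np.array(c['rotation']).T
    return np.array(c['origin']),d
def onz(c,uv,z):
    o,d=ray(c,uv); return o+d*((z-o[2])/d[:,2])[:,None]
def proj(c,P):
    R=np.array(c['rotation']);t=-R.T@np.array(c['origin'])
    return cv2.projectPoints(np.array(P,float).reshape(-1,3),cv2.Rodrigues(R.T)[0],t,np.array(c['intrinsics']),np.array(c['dist_coeffs']))[0][:,0]
E
python3 - <<'E'
from h import *
import pickle
d={n:shot(n,n+'0.png') for n in('top','side')}
pickle.dump(d,open('c0.pkl','wb'))
for n in d: print(n,d[n]['origin'],np.round(d[n]['rotation'],3).tolist(),d[n]['intrinsics'])
print(telemetry.get_obs())
E
```

```text
top [ 0.48675511 -0.02501103  1.09895731] [-3.078, 0.03, -1.554] [[391.62836438   0.         281.53004532]
 [  0.         391.62836438 215.01779265]
 [  0.           0.           1.        ]]
side [0.02171168 0.70680022 0.71117814] [-2.151, -0.021, -2.479] [[406.79793427   0.         274.94569424]
 [  0.         406.79793427 202.1488346 ]
 [  0.           0.           1.        ]]
{'time_s': 0.1, 'qpos': array([-1.26061446e+00,  3.00427318e-01,  1.52151667e+00, -3.85251768e-05,
        1.32071371e+00, -6.66319550e-02]), 'joint_vel': array([ 0.00065979, -0.00072598, -0.0030121 ,  0.00068897, -0.00139002,
       -0.00049166]), 'tau': array([-3.31135161e-04, -5.32643545e+01, -3.53282082e+01,  7.08812289e-02,
        2.35169084e-02, -3.68366636e-05]), 'ee_pos': array([ 0.20226479, -0.51116423,  0.17383761]), 'eef_rot': array([-3.14052749e+00, -3.36796871e-05,  3.76823355e-01]), 'force': array([-0.58658999, -0.59146925, -0.49510017]), 'moment': array([ 0.06709021, -0.01512732, -0.05563077]), 'grip_force': 0.0, 'grip_width': 0.09389672471266328}
```

View pics/top0.png

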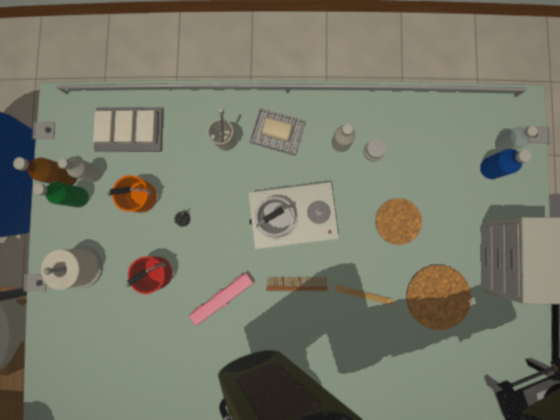

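View pics/side0.png

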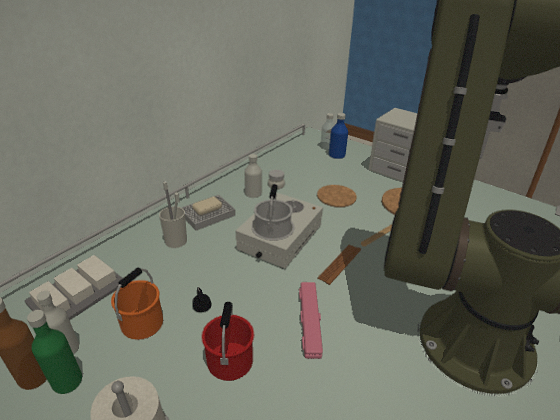

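Top view: the pot in the heater is at (275,215), the deck disc with the shaft at (319,211) and the knob at (182,218). There are two cork mats, about 46 px wide at (398,221) and 64 px wide at (438,297). At 356 px/m the first is 130 mm, so that is the one meant. The orange and red pots at (133,194) and (150,275) are look-alikes. One enlarged crop to confirm.

```bash
cat >> h.py <<'E'
from scipy.spatial.transform import Rotation as Ro
_cam=optics.camera
def fix(c):
    if np.ndim(c['rotation'])==1: c['rotation']=Ro.from_euler('xyz',c['rotation']).as_matrix()
    return c
def shot(n,f=None):
    c=fix(_cam(n))
    if f: cv2.imwrite('pics/'+f,cv2.cvtColor(c['pixels'],cv2.COLOR_RGB2BGR))
    return c
E
python3 - <<'E'
from h import *
import pickle
d=pickle.load(open('c0.pkl','rb'))
for n in d: fix(d[n])
c=d['top'];im=c['pixels'];hsv=cv2.cvtColor(im,cv2.COLOR_RGB2HSV)
m=cv2.inRange(hsv,(8,80,80),(20,255,255))
for k in cv2.findContours(m,0,2)[0]:
    if cv2.contourArea(k)>800:
        e=cv2.fitEllipse(k);P=onz(c,[e[0]],.008)[0];print('cork?',np.round(e[0],1),np.round(e[1],1),'pos',P.round(4),'dia mm',np.round(np.array(e[1])*(c['origin'][2]-.008)/391.6*1000))
g=cv2.cvtColor(im,cv2.COLOR_RGB2GRAY)
m=(g<60).astype(np.uint8)*255
for x0,y0,x1,y1,z,nm in((165,200,200,235,.02,'knob'),(250,185,300,240,.18,'grip')):
    s=np.zeros_like(m);s[y0:y1,x0:x1]=m[y0:y1,x0:x1]
    for k in cv2.findContours(s,0,2)[0]:
        if cv2.contourArea(k)>20: print(nm,cv2.minAreaRect(k),onz(c,[cv2.minAreaRect(k)[0]],z).round(4))
# heater outline
m=cv2.inRange(hsv,(0,0,150),(180,45,255));s=np.zeros_like(m);s[175:255,240:345]=m[175:255,240:345]
k=max(cv2.findContours(s,0,2)[0],key=cv2.contourArea);r=cv2.minAreaRect(cv2.convexHull(k));print('heater',r);B=onz(c,cv2.boxPoints(r),.07);print(B.round(4),np.linalg.norm(B-np.roll(B,1,0),axis=1))
C=B.mean(0);print(C)
a=cv2.resize(im[175:250,245:345],(800,600),interpolation=3);b=cv2.resize(im[200:236,164:200],(300,300),interpolation=3)
s=d['side']['pixels'];e=cv2.resize(s[180:270,230:330],(500,450),interpolation=3)
a=cv2.resize(a,(500,375));out=np.zeros((600,800,3),np.uint8);out[:375,:500]=a;out[:300,500:]=b;out[300:600,500:]=cv2.resize(s[285:315,187:217],(300,300),interpolation=3);out[375:,:500]=cv2.resize(s[180:225,245:345],(500,225),interpolation=3)
cv2.imwrite('pics/crop.png',out[:,:,::-1])
E
```

```text
cork? [438.4 296.9] [63.4 64.6] pos [ 0.3365 -0.4271  0.008 ] dia mm [177. 180.]
cork? [398.3 221. ] [45.2 45.8] pos [ 0.5441 -0.3161  0.008 ] dia mm [126. 128.]
cork? [134.4 195.1] [37.4 43.5] pos [0.6068 0.4302 0.008 ] dia mm [104. 121.]
knob ((182.0, 218.0), (12.0, 12.0), 0.0) [[0.5428 0.2862 0.02  ]]
grip ((272.95587158203125, 214.4264373779297), (4.801960468292236, 20.40833282470703), 59.03623962402344) [[0.5462 0.0236 0.18  ]]
heater ((290.8260498046875, 218.59725952148438), (63.648353576660156, 91.96558380126953), 83.9909896850586)
[[ 0.6124  0.1134  0.07  ]
 [ 0.6412 -0.1283  0.07  ]
 [ 0.4748 -0.1471  0.07  ]
 [ 0.4455  0.092   0.07  ]] [0.16828306 0.2434452  0.16747256 0.24086701]
[ 0.54345195 -0.01748903  0.07      ]
```

View pics/crop.png

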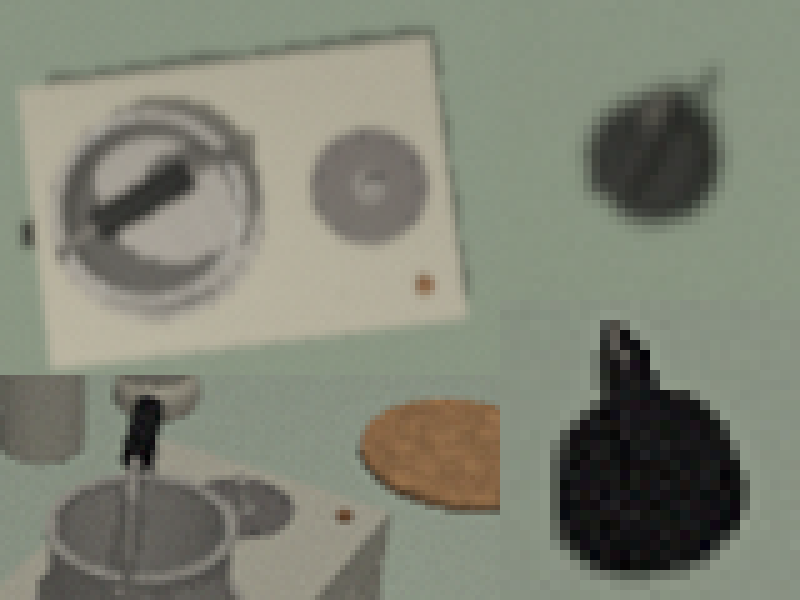

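The crop confirms the grey pot with its black sleeve, the bare shaft on the disc at about (319,212), and the 130 mm mat at (0.544,-0.316). The knob's nose points up and right, at a yaw of about -36°. Next I go above the pot handle.

{"fn": "carry_out", "kwargs": {"plan": [[[0, 0, -11, 0, 0, -0.1224, 94], [0, 0, -11, 0, 0, -0.1224, 94], [0, 0, -11, 0, 0, -0.1224, 94], [0, 0, -11, 0, 0, -0.1224, 94], [0, 0, -11, 0, 0, -0.1224, 94], [0, 0, -11, 0, 0, -0.1224, 94], [0, 0, -11, 0, 0, -0.1224, 94], [0, 0, -11, 0, 0, -0.1224, 94], [0, 0, -11, 0, 0, -0.1224, 94], [0, 0, -11, 0, 0, -0.1224, 94], [0, 0, -11, 0, 0, -0.1224, 94], [0, 0, -11, 0, 0, -0.1224, 94], [0, 0, -11, 0, 0, -0.1224, 94], [0, 0, -11, 0, 0, -0.1224, 94]]]}}

```text
time_s: 1.27
ee_pos: [0.2023, -0.5113, 0.3285]
eef_rot: [3.141, -0.001, 2.096]
force: [0.1, -0.3, 0.1]
grip_width: 0.0945
grip_force: 0.0
```

{"fn": "carry_out", "kwargs": {"plan": [[[15.4, 29.7, 0, 0, 0, 0, 94], [15.4, 29.7, 0, 0, 0, 0, 94], [15.4, 29.7, 0, 0, 0, 0, 94], [15.4, 29.7, 0, 0, 0, 0, 94], [15.4, 29.7, 0, 0, 0, 0, 94], [15.4, 29.7, 0, 0, 0, 0, 94], [15.4, 29.7, 0, 0, 0, 0, 94], [15.4, 29.7, 0, 0, 0, 0, 94], [15.4, 29.7, 0, 0, 0, 0, 94], [15.4, 29.7, 0, 0, 0, 0, 94], [15.4, 29.7, 0, 0, 0, 0, 94], [15.4, 29.7, 0, 0, 0, 0, 94], [15.4, 29.7, 0, 0, 0, 0, 94], [15.4, 29.7, 0, 0, 0, 0, 94], [15.4, 29.7, 0, 0, 0, 0, 94], [15.4, 29.7, 0, 0, 0, 0, 94], [15.4, 29.7, 0, 0, 0, 0, 94], [15.4, 29.7, 0, 0, 0, 0, 94], [15.4, 29.7, 0, 0, 0, 0, 94], [0, 0, 0, 0, 0, 0, 94]]]}}

```text
time_s: 2.93
ee_pos: [0.5484, 0.0268, 0.3269]
eef_rot: [-3.14, -0.002, 2.094]
force: [-0.4, -0.2, -1.3]
grip_width: 0.0938
grip_force: 0.0
```

Run:
```python
from h import *
import pickle
o=telemetry.get_obs();print(o['time_s'],o['ee_pos'],o['eef_rot'],o['qpos'].round(2))
c=shot('wrist','w1.png');pickle.dump(c,open('w1.pkl','wb'));print(c['origin'],c['intrinsics'][0][0])
```

```text
2.9333 [0.54836823 0.02678366 0.32692463] [-3.14023423e+00 -1.75516601e-03  2.09392741e+00] [-0.02  0.24  1.26  0.    1.65 -0.54]
[0.51568527 0.08705838 0.53593528] 329.7319239144563
```

View pics/w1.png

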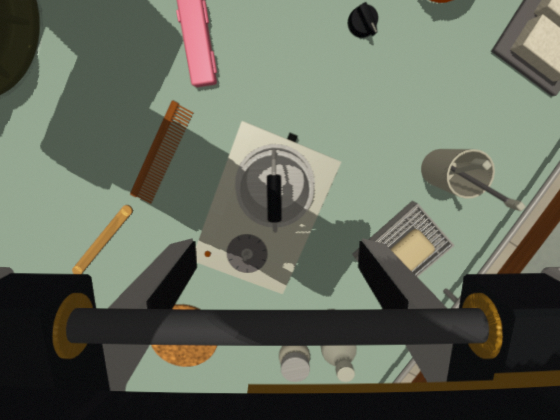

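Wrist view: the sleeve is upright at (274,198), so it is aligned with tool x. The shaft disc is near (247,254) and the knob at (363,21).

```bash
cat >> h.py <<'E'
def masked(c,box,lo,hi):
    x0,y0,x1,y1=box;g=cv2.cvtColor(c['pixels'],cv2.COLOR_RGB2GRAY);m=cv2.inRange(g,lo,hi);s=np.zeros_like(m);s[y0:y1,x0:x1]=m[y0:y1,x0:x1]
    return max(cv2.findContours(s,0,2)[0],key=cv2.contourArea)
def totool(v,yaw): # world shift -> tool x,y,z mm (tool down)
    return np.round(1000*np.array([v[0]*np.cos(yaw)+v[1]*np.sin(yaw),v[0]*np.sin(yaw)-v[1]*np.cos(yaw),-v[2]]),1)
E
python3 - <<'E'
from h import *
import pickle
c=pickle.load(open('w1.pkl','rb'));fix(c)
k=masked(c,(258,165,290,230),0,45);r=cv2.minAreaRect(k);print(r)
b=cv2.boxPoints(r);P=onz(c,b,.185);print(P.round(4),onz(c,[r[0]],.185),np.linalg.norm(P-np.roll(P,1,0),axis=1))
# disc
hs=cv2.cvtColor(c['pixels'],cv2.COLOR_RGB2HSV);g=hs[:,:,2]
k=masked(c,(222,228,272,278),0,110);e=cv2.fitEllipse(k);print('disc',e,onz(c,[e[0]],.07))
k=masked(c,(340,0,390,45),0,45);print('knob',cv2.minAreaRect(k),onz(c,[cv2.minEnclosingCircle(k)[0]],.02))
cr=c['pixels'][220:290,210:290];cv2.imwrite('pics/w1c.png',cv2.resize(np.hstack([cr,c['pixels'][0:70,325:405]]),(800,350),interpolation=2)[:,:,::-1])
m=optics.camera('side')
o=telemetry.get_obs();print(o['ee_pos'])
E
```

```text
((274.0, 198.5), (47.0, 14.0), 90.0)
[[ 0.5278  0.0439  0.185 ]
 [ 0.5408  0.0514  0.185 ]
 [ 0.5668  0.0065  0.185 ]
 [ 0.5535 -0.0012  0.185 ]] [[0.54702369 0.02549606 0.185     ]] [0.05190735 0.01492781 0.05190199 0.01543588]
disc ((250.55882263183594, 244.6957550048828), (51.79829025268555, 67.7397232055664), 130.2990264892578) [[ 0.56195087 -0.07290614  0.07      ]]
knob ((362.3975830078125, 19.978063583374023), (28.146743774414062, 34.292930603027344), 12.094757080078125) [[0.54205727 0.28733554 0.02      ]]
[0.54697135 0.02345259 0.32753674]
```

View pics/w1c.png

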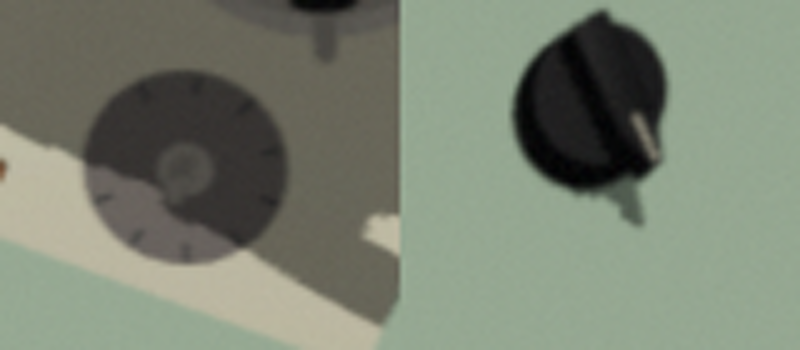

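The sleeve measures 52 x 15 mm, centred at (0.547, 0.0255), as expected. The deck disc and knob are also seen clearly. Descend and grasp.

{"fn": "carry_out", "kwargs": {"plan": [[[1.7, 1, 20, 0, 0, 0, 94], [0, 0, 20, 0, 0, 0, 94], [0, 0, 20, 0, 0, 0, 94], [0, 0, 20, 0, 0, 0, 94], [0, 0, 20, 0, 0, 0, 94], [0, 0, 20, 0, 0, 0, 94], [0, 0, 20, 0, 0, 0, 94], [0, 0, 14, 0, 0, 0, 94], [0, 0, 8, 0, 0, 0, 94], [0, 0, 4, 0, 0, 0, 94], [0, 0, 0, 0, 0, 0, 94]]]}}

```text
time_s: 3.95
ee_pos: [0.5466, 0.0241, 0.1622]
eef_rot: [-3.141, -0.0, 2.09]
force: [0.2, -0.8, -0.9]
grip_width: 0.0941
grip_force: 0.0
```

{"fn": "carry_out", "kwargs": {"plan": [[[0, 0, 0, 0, 0, 0, 5], [0, 0, 0, 0, 0, 0, 5], [0, 0, 0, 0, 0, 0, 5], [0, 0, 0, 0, 0, 0, 5], [0, 0, 0, 0, 0, 0, 5], [0, 0, 0, 0, 0, 0, 5], [0, 0, 0, 0, 0, 0, 5], [0, 0, 0, 0, 0, 0, 5], [0, 0, 0, 0, 0, 0, 5], [0, 0, 0, 0, 0, 0, 5]]], "squeeze": 35}}

```text
time_s: 4.78
ee_pos: [0.5469, 0.0248, 0.1623]
eef_rot: [-3.142, -0.0, 2.09]
force: [0.4, 0.4, -0.9]
grip_width: 0.0309
grip_force: 0.0
```

{"fn": "carry_out", "kwargs": {"plan": [[[0, 0, 0, 0, 0, 0, 5], [0, 0, 0, 0, 0, 0, 5], [0, 0, 0, 0, 0, 0, 5], [0, 0, 0, 0, 0, 0, 5], [0, 0, 0, 0, 0, 0, 5], [0, 0, 0, 0, 0, 0, 5]]]}}

```text
time_s: 5.28
ee_pos: [0.5469, 0.0247, 0.1623]
eef_rot: [-3.142, 0.0, 2.09]
force: [0.5, 0.6, -0.5]
grip_width: 0.0052
grip_force: 0.0
```

{"fn": "carry_out", "kwargs": {"plan": [[[0, 0, -3, 0, 0, 0, 5], [0, 0, -7, 0, 0, 0, 5], [0, 0, -10, 0, 0, 0, 5], [0, 0, -10, 0, 0, 0, 5], [0, 0, -10, 0, 0, 0, 5], [0, 0, -10, 0, 0, 0, 5], [0, 0, -10, 0, 0, 0, 5], [0, 0, -10, 0, 0, 0, 5], [0, 0, -10, 0, 0, 0, 5], [0, 0, 0, 0, 0, 0, 5]]]}}

```text
time_s: 6.12
ee_pos: [0.5476, 0.0247, 0.2447]
eef_rot: [3.139, 0.002, 2.09]
force: [0.3, 0.7, 1.3]
grip_width: 0.0047
grip_force: 0.0
```

Run:
```python
from h import *
o=telemetry.get_obs();v=np.array([.5441,-.3161,0.25])-o['ee_pos'];print(o['ee_pos'],o['eef_rot'],totool(v,o['eef_rot'][2]),o['force'],o['grip_width'],o['grip_force'])
shot('side','s1.png')
```

```text
[0.54756025 0.02472657 0.2447337 ] [3.13899071e+00 1.51537898e-03 2.09039569e+00] [-294.1 -172.2   -5.3] [0.25434107 0.66449049 1.29354148] 0.004724182708147653 0.0
```

View pics/s1.png

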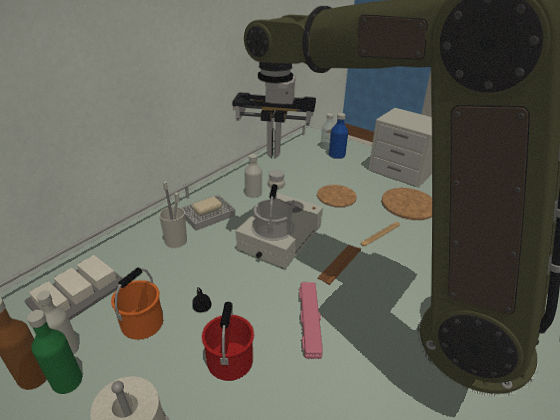

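The fingers closed on nothing. The pot is still in the well, with its sleeve at about (273,192) in the side view. I'll check the measurement against the side camera.

Run:
```python
from h import *
import pickle
o=telemetry.get_obs()
s=shot('side');t=shot('top')
print('TCP side',proj(s,o['ee_pos']),'top',proj(t,o['ee_pos']),'sleeve pred side',proj(s,[.547,.0255,.18]),'top',proj(t,[.547,.0255,.18]))
d=pickle.load(open('c0.pkl','rb'));fix(d['side']);fix(d['top']);w=fix(pickle.load(open('w1.pkl','rb')))
k=masked(d['side'],(260,180,285,202),0,50);r=cv2.minAreaRect(k);print(r)
us={'side':(d['side'],r[0]),'top':(d['top'],(272.96,214.4)),'w':(w,(274,198.5))}
A=np.zeros((3,3));b=np.zeros(3);L=[]
for n,(c,u) in us.items():
    oo,dd=ray(c,[u]);dd=dd[0]/np.linalg.norm(dd[0]);M=np.eye(3)-np.outer(dd,dd);A+=M;b+=M@oo;L.append((n,oo,M))
X=np.linalg.solve(A,b);print(X,[(n,np.linalg.norm(M@(X-oo)).round(4)) for n,oo,M in L])
w2=shot('wrist','w2.png');print(proj(w2,o['ee_pos']), proj(w2,X))
cv2.imwrite('pics/w2s.png',np.hstack([cv2.resize(w2['pixels'],(400,300),interpolation=3),cv2.resize(s['pixels'][120:250,200:373],(400,300),interpolation=2)])[:,:,::-1])
```

```text
TCP side [[273.18690561 168.68752293]] top [[270.96015306 212.05843305]] sleeve pred side [[272.61761332 191.29417974]] top [[272.16805587 214.08803218]]
((273.1538391113281, 190.73077392578125), (5.295135498046875, 13.532013893127441), 11.309932708740234)
[0.54674782 0.02407027 0.18090318] [('side', np.float64(0.0003)), ('top', np.float64(0.0007)), ('w', np.float64(0.001))]
[[275.22280738 240.10301253]] [[274.69875485 217.05171768]]
```

View pics/w2s.png

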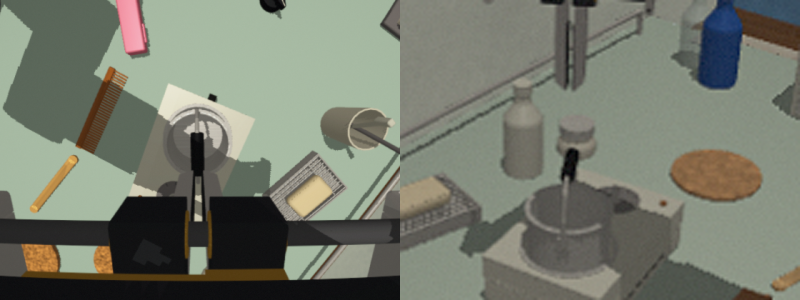

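Run:
```python
from h import *
import pickle
o=telemetry.get_obs();e=np.array(o['ee_pos']);yaw=o['eef_rot'][2];ty=np.array([np.sin(yaw),-np.cos(yaw),0])
s=shot('side');w2=shot('wrist')
for h in(0,.01,.02,.03,.04): print(h,'side',proj(s,e+[0,0,h]).round(1),'wrist shut',proj(w2,e+[0,0,h]).round(1))
w1=fix(pickle.load(open('w1.pkl','rb')));e1=np.array([.547,.0235,.3275])
for h in(0,.01,.02,.03): print(h,'w1 open',proj(w1,[e1+[0,0,h]+.047*ty,e1+[0,0,h]-.047*ty]).round(1).tolist())
a=cv2.resize(s['pixels'][130:190,245:305],(400,400),interpolation=0);b=cv2.resize(w2['pixels'][210:290,240:320],(400,400),interpolation=0)
cv2.imwrite('pics/tip.png',np.hstack([a,b])[:,:,::-1])
```

```text
0 side [[273.4 169.4]] wrist shut [[274.6 239.1]]
0.01 side [[273.4 165.7]] wrist shut [[274.5 244. ]]
0.02 side [[273.5 162. ]] wrist shut [[274.3 249.4]]
0.03 side [[273.6 158.2]] wrist shut [[274.2 255.4]]
0.04 side [[273.7 154.4]] wrist shut [[274. 262.]]
0 w1 open [[340.9, 242.6], [199.9, 242.0]]
0.01 w1 open [[343.8, 247.7], [196.3, 247.1]]
0.02 w1 open [[347.0, 253.3], [192.4, 252.6]]
0.03 w1 open [[350.5, 259.4], [188.1, 258.7]]
```

View pics/tip.png

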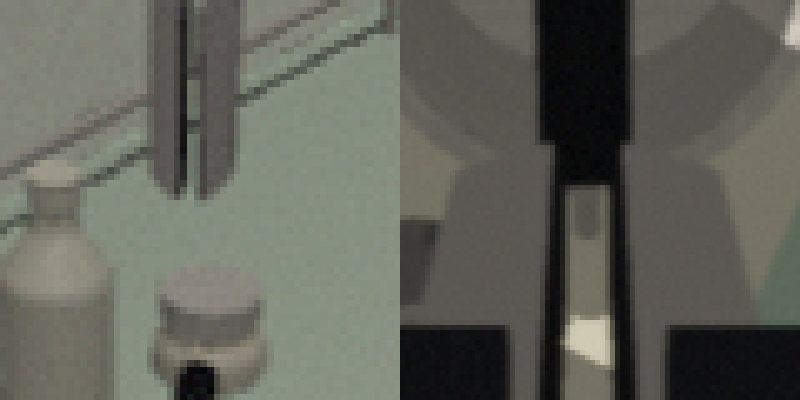

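The real fingertips sit about 27 mm above the reported TCP: side row 159 against 169 predicted, and the wrist view agrees. That is why the grasp passed over the sleeve. The sleeve itself triangulates to (0.547, 0.024, 0.181). I'll allow for the offset by descending to TCP z of about 0.135.

{"fn": "carry_out", "kwargs": {"plan": [[[0, 0, 0, 0, 0, 0, 60], [0, 0, 0, 0, 0, 0, 60], [0, 0, 0, 0, 0, 0, 60], [0, 0, 0, 0, 0, 0, 60], [0, 0, 0, 0, 0, 0, 60], [0, 0, 0, 0, 0, 0, 60], [0, 0, 0, 0, 0, 0, 60], [0, 0, 15, 0, 0, 0, 60], [0, 0, 15, 0, 0, 0, 60], [0, 0, 15, 0, 0, 0, 60], [0, 0, 15, 0, 0, 0, 60], [0, 0, 15, 0, 0, 0, 60], [0, 0, 15, 0, 0, 0, 60], [0, 0, 10, 0, 0, 0, 60], [0, 0, 6, 0, 0, 0, 60], [0, 0, 4, 0, 0, 0, 60], [0, 0, 0, 0, 0, 0, 60]]]}}

```text
time_s: 7.83
ee_pos: [0.5469, 0.0248, 0.132]
eef_rot: [-3.141, -0.0, 2.09]
force: [-0.6, 0.6, 0.4]
grip_width: 0.0601
grip_force: 0.0
```

{"fn": "carry_out", "kwargs": {"plan": [[[0, 0, 0, 0, 0, 0, 5], [0, 0, 0, 0, 0, 0, 5], [0, 0, 0, 0, 0, 0, 5], [0, 0, 0, 0, 0, 0, 5], [0, 0, 0, 0, 0, 0, 5], [0, 0, 0, 0, 0, 0, 5], [0, 0, 0, 0, 0, 0, 5], [0, 0, 0, 0, 0, 0, 5], [0, 0, 0, 0, 0, 0, 5], [0, 0, 0, 0, 0, 0, 5]]]}}

```text
time_s: 8.67
ee_pos: [0.5469, 0.0247, 0.1324]
eef_rot: [-3.141, -0.0, 2.09]
force: [-1.1, -0.5, 2.0]
grip_width: 0.015
grip_force: 35.0
```

Gripped at 15 mm with 35 N. Lift.

{"fn": "carry_out", "kwargs": {"plan": [[[0, 0, -2, 0, 0, 0, 5], [0, 0, -4, 0, 0, 0, 5], [0, 0, -8, 0, 0, 0, 5], [0, 0, -10, 0, 0, 0, 5], [0, 0, -10, 0, 0, 0, 5], [0, 0, -10, 0, 0, 0, 5], [0, 0, -10, 0, 0, 0, 5], [0, 0, -10, 0, 0, 0, 5], [0, 0, -8, 0, 0, 0, 5], [0, 0, -4, 0, 0, 0, 5], [0, 0, 0, 0, 0, 0, 5]]]}}

```text
time_s: 9.58
ee_pos: [0.5473, 0.0247, 0.2094]
eef_rot: [3.14, 0.001, 2.09]
force: [0.1, -0.3, -2.9]
grip_width: 0.015
grip_force: 35.0
```

Run:
```python
from h import *
o=telemetry.get_obs();yaw=o['eef_rot'][2];print(o['ee_pos'],o['force'],o['grip_width'],o['grip_force'],totool(np.array([.5441,-.3161,.21])-o['ee_pos'],yaw))
```

```text
[0.5472605  0.02472871 0.20940245] [ 0.08211229 -0.28388997 -2.94567545] 0.014954352643584055 34.96696472167969 [-294.3 -172.    -0.6]
```

{"fn": "carry_out", "kwargs": {"plan": [[[-6, -3.5, 0, 0, 0, 0, 5], [-13, -7.6, 0, 0, 0, 0, 5], [-19.6, -11.5, 0, 0, 0, 0, 5], [-19.6, -11.5, 0, 0, 0, 0, 5], [-19.6, -11.5, 0, 0, 0, 0, 5], [-19.6, -11.5, 0, 0, 0, 0, 5], [-19.6, -11.5, 0, 0, 0, 0, 5], [-19.6, -11.5, 0, 0, 0, 0, 5], [-19.6, -11.5, 0, 0, 0, 0, 5], [-19.6, -11.5, 0, 0, 0, 0, 5], [-19.6, -11.5, 0, 0, 0, 0, 5], [-19.6, -11.5, 0, 0, 0, 0, 5], [-19.6, -11.5, 0, 0, 0, 0, 5], [-19.6, -11.5, 0, 0, 0, 0, 5], [-19.6, -11.5, 0, 0, 0, 0, 5], [-13, -7.5, 0, 0, 0, 0, 5], [-7, -4, 0, 0, 0, 0, 5], [0, 0, 0, 0, 0, 0, 5]]]}}

```text
time_s: 11.08
ee_pos: [0.543, -0.317, 0.2076]
eef_rot: [-3.141, -0.001, 2.089]
force: [-0.6, -0.3, -2.7]
grip_width: 0.0147
grip_force: 35.0
```

{"fn": "carry_out", "kwargs": {"plan": [[[0, 0, 8, 0, 0, 0, 5], [0, 0, 12, 0, 0, 0, 5], [0, 0, 12, 0, 0, 0, 5], [0, 0, 12, 0, 0, 0, 5], [0, 0, 12, 0, 0, 0, 5], [0, 0, 12, 0, 0, 0, 5], [0, 0, 12, 0, 0, 0, 5], [0, 0, 8, 0, 0, 0, 5], [0, 0, 5, 0, 0, 0, 5], [0, 0, 4, 0, 0, 0, 5], [0, 0, 3, 0, 0, 0, 5], [0, 0, 0, 0, 0, 0, 5], [0, 0, 0, 0, 0, 0, 5]]]}}

```text
time_s: 12.17
ee_pos: [0.5435, -0.3158, 0.1087]
eef_rot: [3.141, 0.0, 2.09]
force: [0.7, 0.3, -2.6]
grip_width: 0.0147
grip_force: 35.0
```

Run:
```python
from h import *
o=telemetry.get_obs();print(o['ee_pos'],o['eef_rot'],o['force'],o['grip_width'])
s=shot('side');t=shot('top');w=shot('wrist')
a=cv2.resize(s['pixels'][110:230,270:430],(400,300),interpolation=2);b=cv2.resize(w['pixels'],(400,300),interpolation=2);cv2.imwrite('pics/pl.png',np.hstack([a,b])[:,:,::-1])
```

```text
[ 0.54354759 -0.31584483  0.10867015] [3.14138719e+00 4.37795695e-04 2.09041275e+00] [ 0.7044218   0.33629727 -2.55713887] 0.014707918022496425
```

View pics/pl.png

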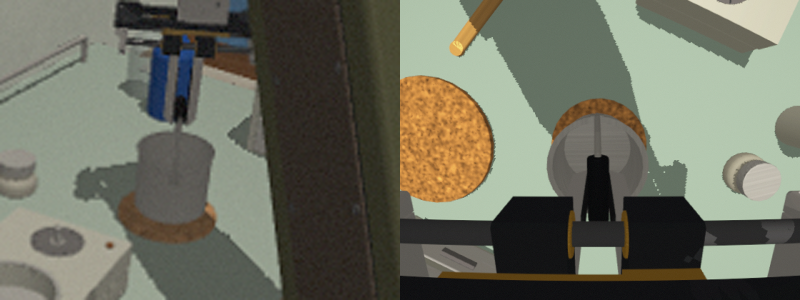

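The pot hangs upright over the 130 mm mat, about 8 mm above it. Lower it slowly.

{"fn": "carry_out", "kwargs": {"plan": [[[0, 0, 2, 0, 0, 0, 5], [0, 0, 2, 0, 0, 0, 5], [0, 0, 1, 0, 0, 0, 5], [0, 0, 1, 0, 0, 0, 5], [0, 0, 0, 0, 0, 0, 5]]]}}

```text
time_s: 12.73
ee_pos: [0.5433, -0.3157, 0.102]
eef_rot: [-3.141, -0.0, 2.09]
force: [-0.5, -0.6, -3.6]
grip_width: 0.0149
grip_force: 35.0
```

{"fn": "carry_out", "kwargs": {"plan": [[[0, 0, 1, 0, 0, 0, 5], [0, 0, 0, 0, 0, 0, 5]]]}}

```text
time_s: 12.9
ee_pos: [0.5434, -0.3157, 0.1012]
eef_rot: [-3.142, -0.0, 2.09]
force: [-0.2, -0.3, -2.6]
grip_width: 0.015
grip_force: 35.0
```

{"fn": "carry_out", "kwargs": {"plan": [[[0, 0, 1, 0, 0, 0, 5], [0, 0, 0, 0, 0, 0, 5]]]}}

```text
time_s: 13.07
ee_pos: [0.5435, -0.3158, 0.1005]
eef_rot: [3.142, 0.0, 2.09]
force: [-0.2, -0.6, -2.1]
grip_width: 0.0154
grip_force: 35.0
```

{"fn": "carry_out", "kwargs": {"plan": [[[0, 0, 0.7, 0, 0, 0, 5], [0, 0, 0, 0, 0, 0, 5]]]}}

```text
time_s: 13.23
ee_pos: [0.5436, -0.3161, 0.1004]
eef_rot: [3.141, 0.001, 2.09]
force: [-2.0, -0.9, 4.7]
grip_width: 0.0149
grip_force: 35.0
```

{"fn": "carry_out", "kwargs": {"plan": [[[0, 0, 0.7, 0, 0, 0, 5], [0, 0, 0, 0, 0, 0, 5]]]}}

```text
time_s: 13.4
ee_pos: [0.5438, -0.3163, 0.1004]
eef_rot: [3.141, 0.002, 2.09]
force: [-4.1, -0.5, 9.6]
grip_width: 0.015
grip_force: 35.0
```

{"fn": "carry_out", "kwargs": {"plan": [[[0, 0, 0.7, 0, 0, 0, 5], [0, 0, 0, 0, 0, 0, 5]]]}}

```text
time_s: 13.57
ee_pos: [0.544, -0.3165, 0.1004]
eef_rot: [3.141, 0.003, 2.09]
force: [-5.6, -0.8, 14.1]
grip_width: 0.0145
grip_force: 35.0
```

The pot is down (contact at 4.7 N). Back off the surplus push, release and rise.

{"fn": "carry_out", "kwargs": {"plan": [[[0, 0, -1.7, 0, 0, 0, 5], [0, 0, 0, 0, 0, 0, 5], [0, 0, 0, 0, 0, 0, 20], [0, 0, 0, 0, 0, 0, 30], [0, 0, 0, 0, 0, 0, 45], [0, 0, 0, 0, 0, 0, 45], [0, 0, 0, 0, 0, 0, 45], [0, 0, 0, 0, 0, 0, 45], [0, 0, -6, 0, 0, 0, 45], [0, 0, -15, 0, 0, 0, 45], [0, 0, -25, 0, 0, 0, 45], [0, 0, -30, 0, 0, 0, 45], [0, 0, -30, 0, 0, 0, 45], [0, 0, -30, 0, 0, 0, 45], [0, 0, -25, 0, 0, 0, 45], [0, 0, 0, 0, 0, 0, 45]]]}}

```text
time_s: 14.9
ee_pos: [0.5445, -0.3164, 0.2673]
eef_rot: [3.138, 0.008, 2.09]
force: [0.4, 0.1, 1.3]
grip_width: 0.0452
grip_force: 0.0
```

Run:
```python
from h import *
import pickle
o=telemetry.get_obs();w=fix(pickle.load(open('w1.pkl','rb')))
P=onz(w,[[359,6],[373,34]],.034);v=P[1]-P[0];b=np.degrees(np.arctan2(v[1],v[0]));print('bar',P,b)
k=masked(w,(340,0,390,45),0,45);hull=k[:,0]
yaw=o['eef_rot'][2];print(o['ee_pos'],o['force'],totool(np.array([.542,.287,.15])-o['ee_pos'],yaw))
s=shot('side');w=shot('wrist');pickle.dump((s,w),open('p1.pkl','wb'))
k=masked(s,(330,130,375,165),0,50);r=cv2.minAreaRect(k);print('sleeve side',r, 'pred',proj(s,[.5438,-.3161,.148]))
h=cv2.cvtColor(w['pixels'],cv2.COLOR_RGB2HSV)
# shaft from w: predicted disc
for c,n in((w,'w'),(s,'s')): print(n,proj(c,[.555,-.09,.09]))
```

```text
bar [[0.52679324 0.29450644 0.034     ]
 [0.56346016 0.27378691 0.034     ]] -29.469671264803818
[ 0.54447036 -0.31639855  0.26731543] [0.4473609  0.10066785 1.31585921] [525.  297.5 117.3]
sleeve side ((337.4153747558594, 145.67694091796875), (16.37258529663086, 27.783781051635742), 7.125016689300537) pred [[341.58072766 155.95205237]]
w [[389.40414608  16.01786001]]
s [[295.30257062 201.02408341]]
```

{"fn": "carry_out", "kwargs": {"plan": [[[15, 8.5, 0, 0, 0, 0, 45], [27.5, 15.6, 0, 0, 0, 0, 45], [27.5, 15.6, 0, 0, 0, 0, 45], [27.5, 15.6, 0, 0, 0, 0, 45], [27.5, 15.6, 0, 0, 0, 0, 45], [27.5, 15.6, 0, 0, 0, 0, 45], [27.5, 15.6, 0, 0, 0, 0, 45], [27.5, 15.6, 0, 0, 0, 0, 45], [27.5, 15.6, 0, 0, 0, 0, 45], [27.5, 15.6, 0, 0, 0, 0, 45], [27.5, 15.6, 0, 0, 0, 0, 45], [27.5, 15.6, 0, 0, 0, 0, 45], [27.5, 15.6, 0, 0, 0, 0, 45], [27.5, 15.6, 0, 0, 0, 0, 45], [27.5, 15.6, 0, 0, 0, 0, 45], [27.5, 15.6, 0, 0, 0, 0, 45], [27.5, 15.6, 0, 0, 0, 0, 45], [27.5, 15.6, 0, 0, 0, 0, 45], [27.5, 15.6, 0, 0, 0, 0, 45], [15, 8.2, 0, 0, 0, 0, 45]]]}}

```text
time_s: 16.67
ee_pos: [0.54, 0.2904, 0.2591]
eef_rot: [-3.139, -0.001, 2.092]
force: [0.8, -0.3, -0.4]
grip_width: 0.0454
grip_force: 0.0
```

{"fn": "carry_out", "kwargs": {"plan": [[[0, 0, 18, 0, 0, -0.102, 45], [0, 0, 18, 0, 0, -0.102, 45], [0, 0, 18, 0, 0, -0.102, 45], [0, 0, 18, 0, 0, -0.102, 45], [0, 0, 18, 0, 0, -0.102, 45], [0, 0, 0, 0, 0, 0, 45]]]}}

```text
time_s: 17.17
ee_pos: [0.539, 0.2868, 0.1659]
eef_rot: [-3.135, -0.004, 2.605]
force: [-0.2, -0.3, -1.4]
grip_width: 0.0449
grip_force: 0.0
```

Run:
```python
from h import *
import pickle
o=telemetry.get_obs();yaw=o['eef_rot'][2];print(o['ee_pos'],o['eef_rot'])
c=shot('wrist');pickle.dump(c,open('k1.pkl','wb'));s=shot('side');t=shot('top')
p=proj(c,[.542,.287,.02])[0];print('pred',p)
x,y=p.astype(int)
k=masked(c,(x-75,y-75,x+75,y+75),0,60);print(cv2.contourArea(k),cv2.minEnclosingCircle(k),cv2.boundingRect(k))
g=cv2.cvtColor(c['pixels'],cv2.COLOR_RGB2GRAY)
hu=k[:,0].astype(float);ce=np.array(cv2.minEnclosingCircle(k)[0]);
P=onz(c,hu,.009);
# circle fit to skirt robustly: drop farthest points
q=P[:,:2].copy()
for i in range(5):
    A=np.c_[2*q,np.ones(len(q))];sol=np.linalg.lstsq(A,(q**2).sum(1),rcond=None)[0];rr=np.sqrt(sol[2]+sol[0]**2+sol[1]**2);res=np.linalg.norm(q-sol[:2],axis=1)-rr;q=q[np.abs(res)<max(.001,1.5*res.std())]
print('skirt',sol[:2],rr,len(q),len(P))
far=P[np.argmax(np.linalg.norm(P[:,:2]-sol[:2],axis=1))];print('far',far,np.linalg.norm(far[:2]-sol[:2]))
cr=c['pixels'][max(0,y-60):y+60,x-60:x+60];cv2.imwrite('pics/k1.png',cv2.resize(cr,(600,600),interpolation=2)[:,:,::-1])
# white line on the nose
h=cv2.cvtColor(c['pixels'],cv2.COLOR_RGB2HSV);m=np.zeros_like(g);cv2.drawContours(m,[cv2.convexHull(k)],-1,255,-1);m=cv2.erode(m,np.ones((3,3)));wl=np.argwhere((m>0)&(g>95))[:,::-1];print('white',len(wl),wl.mean(0));
if len(wl)>3:
    Wp=onz(c,wl.astype(float),.034)[:,:2];u=np.linalg.svd(Wp-Wp.mean(0))[2][0];print(Wp.mean(0),np.degrees(np.arctan2(u[1],u[0])))
```

```text
[0.53904631 0.28681648 0.16594041] [-3.13523795 -0.0043714   2.60522774]
pred [277.73696928 199.1322338 ]
1037.5 ((283.0, 198.03408813476562), 22.056873321533203) (265, 176, 37, 45)
skirt [0.54229387 0.29330315] 0.0205149030242556 51 66
far [0.56905264 0.28059514 0.009     ] 0.029623048423630567
white 10 [284.1 215.1]
[0.55802394 0.28543994] 106.91005084882941
```

```bash
cat > kn.py <<'E'
from h import *
def knob(c,box,thr,zc=.009):
    k=masked(c,box,0,thr);p=k[:,0].astype(float);P=onz(c,p,zc)[:,:2];q=P.copy()
    for i in range(8):
        A=np.c_[2*q,np.ones(len(q))];s=np.linalg.lstsq(A,(q**2).sum(1),rcond=None)[0];r=np.sqrt(s[2]+s[0]**2+s[1]**2);e=np.linalg.norm(P-s[:2],axis=1)-r;q=P[np.abs(e)<.0015] if i>1 else P[np.abs(e)<1.5*e.std()]
    N=onz(c,p,.026)[:,:2];d=np.linalg.norm(N-s[:2],axis=1);f=N[np.argmax(d)]-s[:2]
    return cv2.contourArea(k),s[:2].round(4),r.round(4),len(q),len(P),'nose',d.max().round(4),np.degrees(np.arctan2(f[1],f[0])).round(1)
E
python3 - <<'E'
from kn import *
import pickle
o=telemetry.get_obs();c=shot('wrist');t=shot('top');s=shot('side');o2=telemetry.get_obs();print(o['ee_pos'],o2['ee_pos'],o2['eef_rot'],c['origin'])
pickle.dump((c,t,s),open('k2.pkl','wb'))
for thr in(50,65,80,95): print(thr,knob(c,(205,125,355,275),thr))
for thr in(50,70,90): print('side',thr,knob(s,(185,280,220,320),thr))
g=cv2.cvtColor(c['pixels'],cv2.COLOR_RGB2GRAY)
for y in range(168,232,3): print(' '.join('%3d'%v for v in g[y,252:316:3]))
E
```

```text
[0.54102235 0.28773086 0.17140542] [0.54132128 0.28784595 0.17204412] [3.14030374e+00 8.90884030e-04 2.59856573e+00] [0.48363797 0.32441629 0.38027021]
50 (990.5, array([0.5424, 0.2934]), np.float64(0.0204), 52, 64, 'nose', np.float64(0.024), np.float64(-24.4))
65 (1019.5, array([0.5425, 0.2934]), np.float64(0.0206), 56, 72, 'nose', np.float64(0.026), np.float64(-34.8))
80 (1046.0, array([0.5425, 0.2933]), np.float64(0.0208), 48, 64, 'nose', np.float64(0.0271), np.float64(-27.4))
95 (1067.0, array([0.5423, 0.2935]), np.float64(0.021), 52, 72, 'nose', np.float64(0.0296), np.float64(-30.0))
side 50 (253.0, array([0.5535, 0.295 ]), np.float64(0.0278), 8, 37, 'nose', np.float64(0.0509), np.float64(167.9))
side 70 (270.0, array([0.5736, 0.2747]), np.float64(0.0099), 5, 21, 'nose', np.float64(0.0793), np.float64(150.3))
side 90 (472.5, array([0.5683, 0.2646]), np.float64(0.0383), 20, 150, 'nose', np.float64(0.0806), np.float64(142.2))
187 187 186 187 187 186 188 188 186 187 186 186 186 188 187 186 186 187 187 188 187 186
186 186 187 187 187 187 187 186 186 187 187 187 187 188 186 187 187 1
[... 1078 characters left out ...]
 187 186 189 186 187 184 114  29  48  67  31 153 186 187 187 186 186 188 186 186 188
188 186 187 187 187 187 187 185 144  47  62 122 186 188 186 186 188 187 187 187 187 186
186 187 187 186 188 188 187 187 183  50  67 177 187 187 187 185 187 186 188 188 186 187
181 187 187 187 187 188 187 188 186  77  80 187 188 186 186 187 187 185 186 186 187 187
105 151 182 187 188 187 187 188 186 179 173 187 187 188 187 188 188 186 188 186 187 186
104 104 113 158 186 188 188 187 186 186 186 186 186 187 186 186 187 187 188 186 186 187
105 106 105 105 115 158 187 186 186 188 187 188 187 188 186 187 186 186 188 187 186 186
106 104 103 104 106 103 146 183 186 188 186 187 187 187 186 165 115 127 159 186 187 187
```

The knob's bar runs upright in the wrist image (columns 276–285) with the nose down the image, so it is aligned with tool x. Its axis is at (0.5424, 0.2934). Descend with the fingers at 28 mm, then feel for the skirt.

{"fn": "carry_out", "kwargs": {"plan": [[[5, 4, 15, 0, 0, 0, 28], [0, 0, 20, 0, 0, 0, 28], [0, 0, 20, 0, 0, 0, 28], [0, 0, 20, 0, 0, 0, 28], [0, 0, 20, 0, 0, 0, 28], [0, 0, 20, 0, 0, 0, 28], [0, 0, 15, 0, 0, 0, 28], [0, 0, 10, 0, 0, 0, 28], [0, 0, 6, 0, 0, 0, 28], [0, 0, 0, 0, 0, 0, 28], [0, 0, 0, 0, 0, 0, 28]]]}}

```text
time_s: 18.38
ee_pos: [0.5391, 0.2939, 0.0257]
eef_rot: [3.141, 0.001, 2.6]
force: [-0.3, 0.2, 0.5]
grip_width: 0.0277
grip_force: 0.0
```

Run:
```python
from h import *
o=telemetry.get_obs();print(o['ee_pos'],o['eef_rot'],o['force'],o['grip_width'])
c=shot('wrist');g=cv2.cvtColor(c['pixels'],cv2.COLOR_RGB2GRAY)
print(proj(c,[.5424,.2934,.034]),proj(c,o['ee_pos']+np.array([0,0,.027])))
for y in range(190,290,4): print(y,' '.join('%3d'%v for v in g[y,215:345:5]))
```

```text
[0.53914161 0.29389892 0.0257282 ] [3.14080899e+00 5.26487799e-04 2.60008922e+00] [-0.29296315  0.23323641  0.45462308] 0.027702424649899596
[[276.27653867 246.33647682]] [[274.10249243 252.16069186]]
190 187 187 188 187 188 186 187 187 187 188 186 187 187 187 187 187 186 188 187 188 187 187 187 187 187 187
194 188 187 187 187 187 187 187 187 186 187 188 188 187 187 188 187 185 186 187 186 187 188 188 186 187 187
198 188 187 187 186 188 187 186 186 187 187 185 186 188 187 187 186 187 187 187 186 185 186 187 186 188 187
202 187 187 187 187 187 187 188 188 186 186 188 187 181 184 187 187 188 188 187 186 187 187 187 188 186 188
206 187 187 187 188 188 187 188 187 186 184  55  13  11   9  18 147 186 186 188 187 187 189 187 187 186 187
210 186 185 186 186 187 187 187 186 182  15   9  13  13  11   9  13  89 188 188 186 188 188 187 187 187 187
214 188 188 187 186 188 186 188 186  16  15  18  24  26  26  21  13  13 149 186 188 187 188 187 187 188 187
218 150 188 186 188 187 187 187 144  10  24  23  11  12   9  19  24  11  16 188 187 187 188 187 188 188 187
222 103 114 182 187 186 187 187  19
[... 1100 characters left out ...]
   9   9  75 105 103  12  72  92  94  94  94 157 111
266 105  93  91  93  93  94  19  12 105 105 104   8  60  11  52 106 104 102  15  39  92  94  93  92 102 105
270 105  93  91  93  93  93  12  13 104 105 104   9  59   9  86 105 105 102  13  13  94  93  92  93  92 104
274  94  93  92  95  92  92  14  12 106 107 105  49  61   9 103 104 103 103  13  12  93  94  94  94  92 147
278  16  93  91  92  93  81  12  22 103 105 104 103  61  17 105 106 106 105  15  13  91  92  93  93  94  20
282  16  93  93  94  93  51  15  50 104 104 104 105  43  72 104 104 105 105  22  12  76  92  93  93  94  14
286  15  92  92  93  94  18  12  71 104 105 104 105  99 105 105 105 104 105  40  13  41  94  93  93  93  17
```

{"fn": "carry_out", "kwargs": {"plan": [[[0, 0, 10, 0, 0, 0, 28], [0, 0, 10, 0, 0, 0, 28], [0, 0, 5, 0, 0, 0, 28], [0, 0, 2, 0, 0, 0, 28], [0, 0, 0, 0, 0, 0, 28], [0, 0, 0, 0, 0, 0, 28]]]}}

```text
time_s: 18.93
ee_pos: [0.5388, 0.2937, -0.0021]
eef_rot: [-3.141, -0.0, 2.6]
force: [-0.0, 0.2, -0.0]
grip_width: 0.0277
grip_force: 0.0
```

{"fn": "carry_out", "kwargs": {"plan": [[[0, 0, 1.5, 0, 0, 0, 28], [0, 0, 0, 0, 0, 0, 28]]]}}

```text
time_s: 19.1
ee_pos: [0.5388, 0.2937, -0.0035]
eef_rot: [3.141, 0.0, 2.6]
force: [0.9, 0.2, -0.1]
grip_width: 0.0284
grip_force: 0.0
```

{"fn": "carry_out", "kwargs": {"plan": [[[0, 0, 1.5, 0, 0, 0, 28], [0, 0, 0, 0, 0, 0, 28]]]}}

```text
time_s: 19.27
ee_pos: [0.5387, 0.2937, -0.0051]
eef_rot: [-3.142, -0.0, 2.6]
force: [-0.8, -0.7, -0.1]
grip_width: 0.0279
grip_force: 0.0
```

{"fn": "carry_out", "kwargs": {"plan": [[[0, 0, 1.5, 0, 0, 0, 28], [0, 0, 0, 0, 0, 0, 28]]]}}

```text
time_s: 19.43
ee_pos: [0.5387, 0.2936, -0.0068]
eef_rot: [-3.141, -0.0, 2.6]
force: [-0.2, 0.3, -0.7]
grip_width: 0.0279
grip_force: 0.0
```

{"fn": "carry_out", "kwargs": {"plan": [[[0, 0, 1.2, 0, 0, 0, 28], [0, 0, 0, 0, 0, 0, 28]]]}}

```text
time_s: 19.6
ee_pos: [0.5387, 0.2937, -0.008]
eef_rot: [-3.141, -0.0, 2.6]
force: [0.1, -0.4, 0.7]
grip_width: 0.0282
grip_force: 0.0
```

{"fn": "carry_out", "kwargs": {"plan": [[[0, 0, 1.2, 0, 0, 0, 28], [0, 0, 0, 0, 0, 0, 28]]]}}

```text
time_s: 19.77
ee_pos: [0.5387, 0.2937, -0.0092]
eef_rot: [-3.141, -0.0, 2.6]
force: [1.4, -0.2, -0.2]
grip_width: 0.028
grip_force: 0.0
```

{"fn": "carry_out", "kwargs": {"plan": [[[0, 0, 1.2, 0, 0, 0, 28], [0, 0, 0, 0, 0, 0, 28]]]}}

```text
time_s: 19.93
ee_pos: [0.5386, 0.2937, -0.0104]
eef_rot: [-3.141, -0.0, 2.6]
force: [-0.6, -0.4, 0.2]
grip_width: 0.028
grip_force: 0.0
```

The tips are now near skirt height without touching it. Close here.

{"fn": "carry_out", "kwargs": {"plan": [[[0, 0, 0, 0, 0, 0, 2], [0, 0, 0, 0, 0, 0, 2], [0, 0, 0, 0, 0, 0, 2], [0, 0, 0, 0, 0, 0, 2], [0, 0, 0, 0, 0, 0, 2], [0, 0, 0, 0, 0, 0, 2]]], "squeeze": 50}}

```text
time_s: 20.43
ee_pos: [0.5388, 0.2937, -0.0101]
eef_rot: [3.141, 0.0, 2.6]
force: [-0.0, -0.2, -0.3]
grip_width: 0.0117
grip_force: 50.0
```

{"fn": "carry_out", "kwargs": {"plan": [[[0, 0, -4, 0, 0, 0, 2], [0, 0, -10, 0, 0, 0, 2], [0, 0, -20, 0, 0, 0, 2], [0, 0, -30, 0, 0, 0, 2], [0, 0, -30, 0, 0, 0, 2], [0, 0, -30, 0, 0, 0, 2], [0, 0, -30, 0, 0, 0, 2], [0, 0, -20, 0, 0, 0, 2], [0, 0, -10, 0, 0, 0, 2], [0, 0, -6, 0, 0, 0, 2], [0, 0, 0, 0, 0, 0, 2], [0, 0, 0, 0, 0, 0, 2]]]}}

```text
time_s: 21.43
ee_pos: [0.5384, 0.2935, 0.1787]
eef_rot: [-3.14, -0.001, 2.6]
force: [-0.1, 0.4, -1.4]
grip_width: 0.0113
grip_force: 50.0
```

Run:
```python
from h import *
import pickle
o=telemetry.get_obs();print(o['ee_pos'],o['eef_rot'],o['force'],o['grip_width'],o['grip_force'],o['qpos'].round(3))
s=shot('side');t=shot('top');w=shot('wrist');pickle.dump((s,t,w,o),open('h1.pkl','wb'))
g=cv2.cvtColor(w['pixels'],cv2.COLOR_RGB2GRAY)
k=masked(w,(225,180,335,300),0,60);print(cv2.boundingRect(k))
for y in range(196,280,4): print(y,' '.join('%3d'%v for v in g[y,215:345:5]))
# well/deck seen in top: disc & shaft
c=t;g=cv2.cvtColor(c['pixels'],cv2.COLOR_RGB2GRAY);print(g[196:226,304:336:1][::2,::2])
```

```text
[0.53837612 0.29351983 0.17872241] [-3.14028433e+00 -8.76073910e-04  2.60038446e+00] [-0.13577884  0.38122897 -1.35009595] 0.011281736757665304 49.99944090843201 [ 0.439  0.44   1.32  -0.     1.383 -0.59 ]
(243, 216, 68, 84)
196 191 189 190 190 191 189 191 190 190 190 191 189 190 192 190 189 189 191 190 190 191 190 189 189 190 189
200 190 189 188 189 190 190 190 190 190 189 190 189 189 189 191 190 189 190 190 190 189 191 189 190 190 190
204 150 190 191 189 190 191 190 190 191 190 190 190 191 190 189 189 190 190 191 189 191 190 189 190 190 189
208 106 127 110 185 189 189 190 191 190 191 190 189 189 190 191 191 190 190 190 189 190 191 189 190 190 189
212 106 106 107 107 127 189 189 189 190 189 190 190 191 190 189 190 189 191 191 190 190 190 191 190 188 190
216 107 107 106 108 107 106 158 190 189 191 187 116  74  75 133 189 189 189 190 189 190 189 190 190 190 190
220 108 108 107 107 106 107 106 128 189  95  14  10  14  10  11  13 148 190 189 191 190 190 191 191 190 190
224 108 106 106 106 107 107 106 106  25  10  12  14  14  13  12  13  11  95 190 190 190 190 191 190 190 190
228 106 107
[... 1698 characters left out ...]
 120 123 132 171 186 183 137]
 [187 187 160 123 123 123 121 123 122 122 123 120 133 181 184 151]
 [187 182 134 122 122 123 126 129 123 121 122 120 120 169 185 152]
 [188 177 122 120 123 125 144 122 113 120 122 122 123 153 183 163]
 [188 176 123 125 124 125 149 153 148 130 122 124 118 142 184 172]
 [188 180 128 125 124 124 138 146 144 126 122 122 121 156 186 174]
 [187 183 133 123 125 125 124 130 128 123 122 121 127 172 187 179]
 [189 189 170 131 124 125 125 125 125 126 124 117 141 183 186 182]
 [190 190 189 166 129 124 124 124 124 124 126 144 177 186 187 185]
 [190 189 191 188 171 143 134 129 128 135 158 180 187 188 187 186]
 [190 191 189 190 188 185 179 174 173 183 187 188 189 187 187 186]]
```

The knob is held (11.3 mm, 50 N). Now I compute its pose in the hand and the rough shaft position.

```bash
cat > arc.py <<'E'
from h import *
from scipy.optimize import least_squares
def skirt(c,box,zu,rowmax,thr=80):
    k=masked(c,box,0,thr)[:,0].astype(float);k=k[(k[:,1]<rowmax)]+[0.,0.]
    P=onz(c,k,zu)[:,:2]
    f=lambda x:np.linalg.norm(P-x,axis=1)-.022
    r=least_squares(f,P.mean(0),loss='soft_l1',f_scale=.0005);return r.x,np.sqrt((r.fun**2).mean()),len(P)
E
python3 - <<'E'
from arc import *
import pickle
c,t,s=pickle.load(open('k2.pkl','rb'));x,e,n=skirt(c,(205,125,355,275),0,196);print('pre',x,e,n)
e1=np.array([.5388,.2937,-.0101]);print(totool(np.r_[x,0]-e1,2.6))
s,t,w,o=pickle.load(open('h1.pkl','rb'));x,e,n=skirt(w,(225,180,335,300),o['ee_pos'][2]+.0101,238);print('held',x,e,n,totool(np.r_[x,0]-o['ee_pos'],o['eef_rot'][2]))
w1=fix(pickle.load(open('w1.pkl','rb')))
print('disc top',onz(t,[[318.4,212]],.07),'tip',onz(t,[[318.3,212]],.09),'w1 disc',onz(w1,[[247,253.6]],.07))
print('yaw h',np.degrees(np.arctan2(.12,.99)))
E
```

```text
pre [0.54462967 0.29227424] 0.0006312670394597762 28
[ -5.7   1.8 -10.1]
held [0.54300449 0.29235379] 0.0002701340900276981 39 [ -4.6   1.4 178.7]
disc top [[ 0.56151673 -0.0900184   0.07      ]] tip [[ 0.56005978 -0.08849743  0.09      ]] w1 disc [[ 0.56413131 -0.08792766  0.07      ]]
yaw h 6.911227119024681
```

{"fn": "carry_out", "kwargs": {"plan": [[[-8.5, -9, 0, 0, 0, 0, 2], [-17.5, -18.8, 0, 0, 0, 0, 2], [-17.5, -18.8, 0, 0, 0, 0, 2], [-17.5, -18.8, 0, 0, 0, 0, 2], [-17.5, -18.8, 0, 0, 0, 0, 2], [-17.5, -18.8, 0, 0, 0, 0, 2], [-17.5, -18.8, 0, 0, 0, 0, 2], [-17.5, -18.8, 0, 0, 0, 0, 2], [-17.5, -18.8, 0, 0, 0, 0, 2], [-17.5, -18.8, 0, 0, 0, 0, 2], [-17.5, -18.8, 0, 0, 0, 0, 2], [-17.5, -18.8, 0, 0, 0, 0, 2], [-17.5, -18.8, 0, 0, 0, 0, 2], [-17.5, -18.8, 0, 0, 0, 0, 2], [-17.5, -18.8, 0, 0, 0, 0, 2], [-9, -10, 0, 0, 0, 0, 2], [0, 0, 0, 0, 0, 0, 2]]]}}

```text
time_s: 23.0
ee_pos: [0.6181, -0.0863, 0.1792]
eef_rot: [-3.141, -0.001, 2.597]
force: [0.1, 0.5, -1.7]
grip_width: 0.0111
grip_force: 50.0
```

{"fn": "carry_out", "kwargs": {"plan": [[[0, 0, 5, 0, 0, -0.11, 2], [0, 0, 5, 0, 0, -0.11, 2], [0, 0, 5, 0, 0, -0.11, 2], [0, 0, 5, 0, 0, -0.11, 2], [0, 0, 5, 0, 0, -0.11, 2], [0, 0, 5, 0, 0, -0.11, 2], [0, 0, 0, 0, 0, 0, 2], [0, 0, 0, 0, 0, 0, 2], [0, 0, 0, 0, 0, 0, 2]]]}}

```text
time_s: 23.75
ee_pos: [0.6184, -0.083, 0.1502]
eef_rot: [3.142, 0.0, -3.026]
force: [0.4, 0.3, -1.1]
grip_width: 0.0114
grip_force: 50.0
```

Run:
```python
from arc import *
import pickle
o=telemetry.get_obs();print(o['ee_pos'],o['eef_rot'],o['qpos'].round(2),o['grip_width'])
w=shot('wrist','w3.png');pickle.dump((w,o),open('w3.pkl','wb'))
u=proj(w,[[.562,-.089,.09],[.562,-.089,.07]]);print(u)
x,e,n=skirt(w,(225,180,335,300),o['ee_pos'][2]+.0101,238);print('held',x,e,n,totool(np.r_[x,0]-o['ee_pos'],o['eef_rot'][2]))
x,y=u[0].astype(int)
a=cv2.resize(w['pixels'],(400,300),interpolation=3);b=cv2.resize(w['pixels'][y-25:y+25,x-33:x+33],(792,600),interpolation=0)[:,:792]
cv2.imwrite('pics/w3c.png',b[:,:,::-1]);print('crop origin',x-33,y-25)
```

```text
[ 0.61837221 -0.08296301  0.15019074] [ 3.14158822e+00  2.86652252e-04 -3.02605747e+00] [-0.19  0.48  1.32  0.    1.33 -1.88] 0.011379450309975602
[[276.07406526 145.80232347]
 [276.13515667 144.8817832 ]]
held [ 0.62345007 -0.08112086] 0.00023117524984098218 38 [ -5.3   1.2 150.2]
crop origin 243 120
```

View pics/w3c.png

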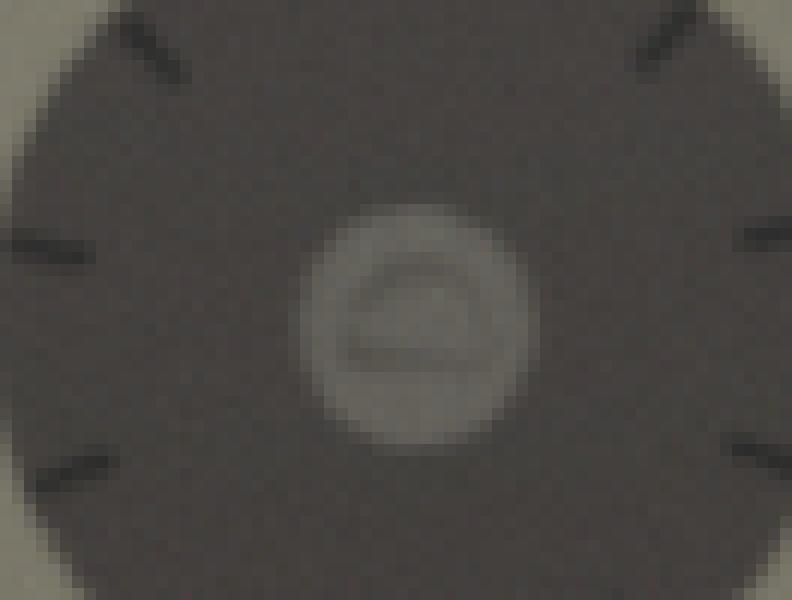

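The crop shows the D-shaft inside the collar, centred near (277.8,147), with its flat facing down the image, the same way as the nose. I'll measure the flat's slope and the centre numerically.

Run:
```python
from arc import *
import pickle
w,o=pickle.load(open('w3.pkl','rb'));yaw=o['eef_rot'][2]
g=cv2.cvtColor(w['pixels'],cv2.COLOR_RGB2GRAY).astype(float)
print(g[136:160,264:292].astype(int))
# collar circle
m=(cv2.GaussianBlur(g,(3,3),0)>77).astype(np.uint8);s=np.zeros_like(m);s[134:161,262:294]=m[134:161,262:294]
k=max(cv2.findContours(s,0,2)[0],key=cv2.contourArea);e=cv2.fitEllipse(k);print('collar',e,onz(w,[e[0]],.0715))
# flat line
pts=[]
for x in range(274,283):
    col=93-g[147:153,x];col=np.clip(col-2,0,None);pts.append([x,147+(col*np.arange(6)).sum()/col.sum()])
pts=np.array(pts);print(pts.round(1)[:,1]);p=np.polyfit(pts[:,0],pts[:,1],1);print('slope deg',np.degrees(np.arctan(p[0])))
P=onz(w,[[274,np.polyval(p,274)],[282,np.polyval(p,282)]],.089);v=P[1]-P[0];n=np.array([v[1],-v[0]]);print('normals deg',np.degrees(np.arctan2(n[1],n[0])),np.degrees(np.arctan2(-n[1],-n[0])),'nose dir',np.degrees(yaw)+180)
```

```text
[[ 67  67  67  67  66  66  67  66  66  65  68  67  67  69  69  70  68  67
   67  65  67  66  65  66  69  66  66  67]
 [ 66  67  65  66  67  66  65  67  66  74  78  80  86  89  89  85  78  72
   67  66  67  66  66  68  67  67  66  66]
 [ 66  66  67  66  66  66  67  73  81  87  94  94  97 100  98  97  93  84
   78  71  69  65  67  68  65  64  66  66]
 [ 66  66  64  66  66  67  72  85  93  99  99  97  98 100 101 102  98  94
   93  86  75  68  66  66  66  65  66  65]
 [ 64  65  65  67  64  70  82  94  97 101  98  98  96 100  98  98  98  97
   96  95  85  74  67  67  64  66  67  65]
 [ 66  67  65  67  71  80  91  98  97 100  96  92  91  90  89  92  95  96
   99  99  94  85  73  67  67  63  65  67]
 [ 66  66  66  66  74  89  96  97  99  97  90  85  85  85  86  86  89  93
   96  99  97  93  80  69  65  66  65  66]
 [ 65  66  66  71  81  93  95  98  96  90  86  84  88  90  91  91  92  89
   93  98  98  94  85  73  68  65  66  65]
 [ 66  65  66  69  82  94  98  95  91  86  86  91  93  94  96 101  95  93
   90  96  97  97  88  76  67  63  65  67]
 [ 66  66  68  73  87  94  95  94  88  87  91  
[... 1318 characters left out ...]
3  69  65  64  65  66  65  66  64  65]
 [ 65  65  66  66  65  66  65  67  66  65  71  74  77  76  74  74  71  67
   67  65  64  66  65  65  65  65  65  66]
 [ 65  65  66  65  64  65  66  66  65  66  65  66  64  66  64  65  65  65
   64  67  65  65  65  66  65  65  65  65]
 [ 64  66  64  65  65  65  65  65  65  64  67  65  66  65  65  65  64  63
   66  65  65  66  65  65  64  66  65  64]]
collar ((277.19775390625, 146.68917846679688), (19.350730895996094, 20.01161003112793), 174.4932403564453) [[ 0.56335536 -0.08792179  0.0715    ]]
[149.5 149.4 149.5 149.5 149.7 150.  150.  150.  150. ]
slope deg 5.0480248596600825
normals deg 1.6685402794189492 -178.33145972058108 nose dir 6.619678453966088
```

The flat's normal is at about +2° and the nose at 6.6°, so I turn by 0.08 rad. Then shift by (60, -4.3) mm to bring the knob over the shaft and go down to just above its tip.

{"fn": "carry_out", "kwargs": {"plan": [[[0, 0, 0, 0, 0, 0.08, 2], [6, -0.4, 0, 0, 0, 0, 2], [10, -0.8, 0, 0, 0, 0, 2], [14, -1, 0, 0, 0, 0, 2], [14, -1, 0, 0, 0, 0, 2], [10, -0.7, 0, 0, 0, 0, 2], [6, -0.4, 0, 0, 0, 0, 2], [0, 0, 10, 0, 0, 0, 2], [0, 0, 16, 0, 0, 0, 2], [0, 0, 16, 0, 0, 0, 2], [0, 0, 12, 0, 0, 0, 2], [0, 0, 6, 0, 0, 0, 2], [0, 0, 3, 0, 0, 0, 2], [0, 0, 0, 0, 0, 0, 2], [0, 0, 0, 0, 0, 0, 2], [0, 0, 0, 0, 0, 0, 2]]]}}

```text
time_s: 25.13
ee_pos: [0.559, -0.0901, 0.0876]
eef_rot: [-3.141, 0.001, -3.103]
force: [0.2, -0.1, -1.0]
grip_width: 0.0113
grip_force: 50.0
```

{"fn": "carry_out", "kwargs": {"plan": [[[0, 0, 1.5, 0, 0, 0, 2], [0, 0, 0, 0, 0, 0, 2]]]}}

```text
time_s: 25.3
ee_pos: [0.5587, -0.0901, 0.0855]
eef_rot: [-3.141, 0.0, -3.103]
force: [0.8, 0.4, -2.0]
grip_width: 0.0115
grip_force: 50.0
```

{"fn": "carry_out", "kwargs": {"plan": [[[0, 0, 1, 0, 0, 0, 2], [0, 0, 0, 0, 0, 0, 2]]]}}

```text
time_s: 25.47
ee_pos: [0.5585, -0.09, 0.0843]
eef_rot: [3.142, -0.0, -3.103]
force: [-0.0, -0.4, -1.8]
grip_width: 0.0116
grip_force: 50.0
```

{"fn": "carry_out", "kwargs": {"plan": [[[0, 0, 1, 0, 0, 0, 2], [0, 0, 0, 0, 0, 0, 2]]]}}

```text
time_s: 25.63
ee_pos: [0.5585, -0.09, 0.0832]
eef_rot: [3.142, -0.0, -3.103]
force: [-0.2, 0.4, -0.9]
grip_width: 0.0116
grip_force: 50.0
```

{"fn": "carry_out", "kwargs": {"plan": [[[0, 0.6, 0, 0, 0, 0, 2], [0, 0, 1, 0, 0, 0, 2], [0, 0, 1, 0, 0, 0, 2], [0, 0, 0, 0, 0, 0, 2]]]}}

```text
time_s: 25.97
ee_pos: [0.5584, -0.0894, 0.0811]
eef_rot: [3.141, -0.0, -3.103]
force: [-0.2, 0.2, -1.8]
grip_width: 0.0113
grip_force: 50.0
```

{"fn": "carry_out", "kwargs": {"plan": [[[0, 0, 1, 0, 0, 0, 2], [0, 0, 0, 0, 0, 0, 2]]]}}

```text
time_s: 26.13
ee_pos: [0.5585, -0.0894, 0.0801]
eef_rot: [3.142, -0.0, -3.103]
force: [-0.8, 0.0, -1.1]
grip_width: 0.0113
grip_force: 50.0
```

{"fn": "carry_out", "kwargs": {"plan": [[[0, 0, 1, 0, 0, 0, 2], [0, 0, 0, 0, 0, 0, 2]]]}}

```text
time_s: 26.3
ee_pos: [0.5585, -0.0894, 0.0792]
eef_rot: [3.141, -0.0, -3.103]
force: [0.5, 0.3, -1.2]
grip_width: 0.0114
grip_force: 50.0
```

{"fn": "carry_out", "kwargs": {"plan": [[[0, 0, 1, 0, 0, 0, 2], [0, 0, 0, 0, 0, 0, 2]]]}}

```text
time_s: 26.47
ee_pos: [0.5585, -0.0894, 0.0782]
eef_rot: [3.142, -0.0, -3.103]
force: [0.1, -0.4, -1.0]
grip_width: 0.0116
grip_force: 50.0
```

Knob underside is at 88 mm, below the free shaft tip at 90 mm, with no resistance so far. Continue.

{"fn": "carry_out", "kwargs": {"plan": [[[0, 0, 1, 0, 0, 0, 2], [0, 0, 1, 0, 0, 0, 2], [0, 0, 0, 0, 0, 0, 2]]]}}

```text
time_s: 26.72
ee_pos: [0.5584, -0.0894, 0.0761]
eef_rot: [3.141, -0.0, -3.103]
force: [0.8, 0.2, -1.0]
grip_width: 0.0116
grip_force: 50.0
```

{"fn": "carry_out", "kwargs": {"plan": [[[0, 0, 1, 0, 0, 0, 2], [0, 0, 1, 0, 0, 0, 2], [0, 0, 0, 0, 0, 0, 2]]]}}

```text
time_s: 26.97
ee_pos: [0.5585, -0.0894, 0.0741]
eef_rot: [3.142, -0.0, -3.103]
force: [-0.6, 0.2, -1.1]
grip_width: 0.0115
grip_force: 50.0
```

{"fn": "carry_out", "kwargs": {"plan": [[[0, 0, 1, 0, 0, 0, 2], [0, 0, 1, 0, 0, 0, 2], [0, 0, 0, 0, 0, 0, 2]]]}}

```text
time_s: 27.22
ee_pos: [0.5584, -0.0894, 0.0721]
eef_rot: [3.141, -0.0, -3.103]
force: [-0.2, -0.9, -0.7]
grip_width: 0.0115
grip_force: 50.0
```

{"fn": "carry_out", "kwargs": {"plan": [[[0, 0, 1, 0, 0, 0, 2], [0, 0, 1, 0, 0, 0, 2], [0, 0, 1, 0, 0, 0, 2], [0, 0, 1, 0, 0, 0, 2], [0, 0, 0, 0, 0, 0, 2]]]}}

```text
time_s: 27.63
ee_pos: [0.5584, -0.0894, 0.0681]
eef_rot: [3.142, -0.0, -3.103]
force: [0.6, 0.2, -1.4]
grip_width: 0.0112
grip_force: 50.0
```

{"fn": "carry_out", "kwargs": {"plan": [[[0, 0, 1, 0, 0, 0, 2], [0, 0, 1, 0, 0, 0, 2], [0, 0, 0, 0, 0, 0, 2]]]}}

```text
time_s: 27.88
ee_pos: [0.5584, -0.0894, 0.0661]
eef_rot: [3.141, -0.0, -3.103]
force: [-0.4, -0.2, -1.4]
grip_width: 0.0117
grip_force: 50.0
```

{"fn": "carry_out", "kwargs": {"plan": [[[0, 0, 1, 0, 0, 0, 2], [0, 0, 1, 0, 0, 0, 2], [0, 0, 0, 0, 0, 0, 2]]]}}

```text
time_s: 28.13
ee_pos: [0.5586, -0.0894, 0.0645]
eef_rot: [-3.142, 0.0, -3.103]
force: [-0.4, 0.5, 3.7]
grip_width: 0.0114
grip_force: 50.0
```

Spring contact came right at the predicted height (TCP 0.0655, about 4.8 N). Press on to the stop.

{"fn": "carry_out", "kwargs": {"plan": [[[0, 0, 1, 0, 0, 0, 2], [0, 0, 1, 0, 0, 0, 2], [0, 0, 0, 0, 0, 0, 2]]]}}

```text
time_s: 28.38
ee_pos: [0.5587, -0.0894, 0.0625]
eef_rot: [-3.142, 0.0, -3.103]
force: [-1.5, 0.2, 6.0]
grip_width: 0.0117
grip_force: 50.0
```

{"fn": "carry_out", "kwargs": {"plan": [[[0, 0, 1, 0, 0, 0, 2], [0, 0, 1, 0, 0, 0, 2], [0, 0, 0, 0, 0, 0, 2]]]}}

```text
time_s: 28.63
ee_pos: [0.5587, -0.0895, 0.0607]
eef_rot: [-3.141, 0.001, -3.103]
force: [-1.9, 0.1, 7.6]
grip_width: 0.0117
grip_force: 50.0
```

{"fn": "carry_out", "kwargs": {"plan": [[[0, 0, 1, 0, 0, 0, 2], [0, 0, 0, 0, 0, 0, 2]]]}}

```text
time_s: 28.8
ee_pos: [0.5589, -0.0895, 0.0604]
eef_rot: [-3.141, 0.001, -3.103]
force: [-4.8, 1.0, 15.2]
grip_width: 0.0118
grip_force: 50.0
```

{"fn": "carry_out", "kwargs": {"plan": [[[0, 0, 0.7, 0, 0, 0, 2], [0, 0, 0, 0, 0, 0, 2]]]}}

```text
time_s: 28.97
ee_pos: [0.559, -0.0895, 0.0603]
eef_rot: [-3.141, 0.002, -3.103]
force: [-8.6, 1.3, 19.2]
grip_width: 0.0113
grip_force: 50.0
```

Stop reached: travel is 5 mm and the force jumps from 7.6 N to 19 N. A quick numeric check of the pot, then hand in.

Run:
```python
from h import *
t=shot('top');s=shot('side')
k=masked(t,(370,190,430,250),0,55);print('sleeve top',cv2.minAreaRect(k),onz(t,[cv2.minAreaRect(k)[0]],.148),'side pred',proj(s,[.544,-.316,.148]))
o=telemetry.get_obs();print(o['time_s'],o['ee_pos'],o['force'],o['grip_force'])
print(ctrl.hand_in())
```

```text
sleeve top ((414.7117614746094, 219.0470733642578), (5.598844528198242, 19.404212951660156), 57.528804779052734) [[ 0.54219334 -0.31863796  0.148     ]] side pred [[341.50843924 155.94402781]]
29.0667 [ 0.55905173 -0.08955497  0.06032964] [-7.00190904  1.84673046 19.47863094] 50.00750005245209
the job is handed in; nothing more can be done
None
```

The job is handed in at about 29 s: the pot stands upright on the 130 mm cork mat, within about 3 mm of its centre, and the arm is still holding the knob on the D-shaft, pressed to the stop with about 19 N.

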